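# Fit the belt cover on the edge burnisher and hold it down

## Robot

A 6-joint arm with a two-finger parallel gripper is mounted at the origin on a cart in front of the work surface, level with it; the furniture and walls round the work are solid. World frame = base frame: x ahead of the robot, y to its left, z up, the work surface at z = 0. Lengths are in m, angles in rad, forces in N, time in s.
With the tool pointing down it reaches from about 0.35 to 0.975 m from the base axis. Payload 4.9 kg.
Tool frame: the origin (TCP) lies at the very end of the fingers, on their centre line; the grasp point (between the pads) lies 19 mm behind it (manip.hold_point_z is the distance from the TCP to the grasp point, in m); z points along the fingers, x is the direction in which the jaws open and shut, and the axes are right-handed (so a half turn about z gives the same grasp; the last joint's range is limited). The gripper opens to 85 mm and grips with 20 to 120 N. Pads are 22 mm wide; open, the fingers measure 114 mm over their backs; the gripper's body (76 mm by 85 mm) begins 54 mm behind the grasp point. The pads swing forward as they close: fully open they stand 13 mm farther back than shut.
Start: joints at [-1.448, 0.053, 1.613, -0, 1.476, -0.119], TCP at [0.15, -0.607, 0.231] pointing down, gripper open.
Joint ranges: [-3.01, 3.01], [-1.01, 2.22], [0.06, 2.58], [-1.02, 4.17], [0.09, 2.62], [-3.14, 3.14]. Speed limits (rad/s): [2.57, 2.57, 3.14, 3.14, 3.14, 3.14].

## Interface

Orientations are given as a unit quaternion [w, x, y, z].
In Python, from plant import manip gives the robot as it stands.
- The arm moves only by the shell command python3 -m handwheel 'ROWS' [OPENING]. ROWS is JSON, a list of rows, each an object of numbers: "dx", "dy", "dz": the shift along the tool's x, y, z in m; "ax", "ay", "az": the turn, a rotation vector about the tool's x, y, z in rad. In form: [{"dx": .., "dy": .., "dz": .., "ax": .., "ay": .., "az": ..}, ...]. A call has 1 to 5 rows; each row is the pose to reach, as a shift and turn from the pose commanded when the call began, along the tool's axes at that moment; what a row does not reach only later rows make up. A row lasts 1/8 s, in which the tool goes at most 62.5 mm and 10.7 degrees, less where a joint would pass 70% of its speed; a pose out of reach is approached as far as the arm can. A call with a gripper value outside its range is refused whole. OPENING is the closure in counts, from 0 (fully open) to 255 (shut), set as the call begins (- or left out, the last holds). The fingers move at their own pace and stop on an object; the grip force is fixed at half the most. Time passes only in rows, so rows that repeat a pose let the fingers close. It gives the time, the measured TCP pose, the force and the opening at its end, in the units of the state.
- manip.state(): the state, without advancing time (a new reading comes with each control period).
- manip.grab_frame(name): name is "scene" or "side" or "wrist"; returns a dict with "image" (384x512x3 uint8, blue, green, red), "z_map" (384x512 float32, m along the optical axis (not along the pixel's ray), 0 where there is no reading), "K" (3x3 intrinsics, pixels), "k1" (the pictures are not rectified: a ray, as slopes to the right and down, at radius r is drawn at 1 + k1 r^2 times it, then the intrinsics apply), "xyz" and "rotation" of the camera in the world. Camera axes: x right, y up, looking along -z (the intrinsics and any distortion apply to the point x, -y, -z); pixel columns grow to the right and rows downward; lengths in m; the calibration is good to about 2 mm. A picture is of the moment at which its call begins.
- manip.job_done(): hands the job in, once; it reports no verdict.
The state is a dict: "time": time; "joint_pos": joint angles; "joint_vel": joint speeds; "joint_efforts": joint torques, N m; "tool_pos": TCP position; "tool_rot": TCP orientation; "contact_force": force on the tool from outside, world axes, zero at the start; "ft_torque": the same for the moment, N m; "gripper_width": opening from 0.0 (shut) to 1.0 (fully open).
Only numpy, scipy, OpenCV 4.12 (cv2) and the standard library are available. Lean on these libraries where they do the work, as an engineer would, in place of code of your own. Each camera call takes 0.05 s, during which the arm holds its last target.

## Task

Put the green belt cover back on the edge burnisher: slide its plain edge, the one away from the handle, in under the hinged guard flap, without lifting the flap, until you feel it come up against the stop hidden underneath. Press the cover flat so that it keeps the sprung cover-switch pin down, and finish like that, still gripping the handle and holding the cover home and flat for the screws to be put in; leave the other things on the bench alone.

Things in the scene. Friction and masses are not known exactly. Their poses are not given: they have to be found in the camera images.
- burnisher: bench edge burnisher: low grey machine 300 x 152 mm, fixed to the bench, place and turn vary. Origin on the bench top, 125 mm behind its front end, mid width; x points from the front (red switch) back to the motor, y to its left, z up. The wooden burnisher sticks out on its right (x -18 mm, y -75 to -166 mm, top 55 mm high); the motor behind (x 113 to 180 mm) is 86 mm high
- lap_mouth (a point): point on the machine's level deck (55 mm above the bench) below the middle of the flap's front edge; at burnisher x = 0, y = 0. The deck has an open belt well, x -46 to +34 mm, 90 mm wide. A cheek 6.5 mm high along each side leaves a channel 118 mm wide centred on y = 0 (4 mm of play each side of the cover), from the open front end (x -128 mm) to the hinge
- guard_flap (a joint): hinge of the dark steel guard flap, rad; 0 = lying down, grows as its front edge rises. 146 mm wide, 2.5 mm thick, light, no spring; lies level with its underside 6.5 mm above the deck. Hinge line at burnisher x = +100 mm; front edge at x = 0, with a lip turned up to 8 mm above the underside. Must stay down: 0.05 rad (front edge 5 mm up) counts as lifted
- stop_face (a point): middle of the front face of the brass stop bar under the flap, 2 mm above the deck; the bar (80 mm wide, 5.5 mm high) is clamped anywhere between x = +40 and +55 mm of the burnisher and does not yield; it cannot be seen from above
- switch_pin (a joint): sprung brass pin of the cover switch in the deck, at burnisher x = -88 mm, y = 0, 11 mm diameter, domed; 0 = standing 5 mm above the deck, 0.005 = pushed down level with the deck. 4 N to start it, 7 N to hold it down; the switch trips at 3 mm; the cover's own weight does not push it down
- cover_grip (a point): centre of the grip bar of the cover's black bow handle. The cover is a loose flat green plate 150 x 110 x 4 mm, about 0.25 kg, starting flat on the bench. The bar lies along the cover's x axis, 66 mm long, 14 wide, 13 high; its centre is 30.5 mm above the plate's underside and 30 mm from the plate's middle towards -x. x points to the plain edge that goes under the flap, z up
- cover_edge (a point): middle of the cover's plain front edge (the one that goes under the flap), half-way through the thickness; 105 mm ahead (+x) of the handle's centre and 28.5 mm below it; smooth painted sheet that slides easily on the deck
- rivet_dish: small steel dish of rivets, 71 mm across, 16 mm high; bystander, leave it alone; origin under its middle
- dye_pot: teal jar, 43 mm across, 50 mm high; bystander, leave it alone; origin under its middle
- wax_block: yellow beeswax block 36 x 58 x 20 mm; bystander, leave it alone; origin under its middle
Not all that is in view belongs to the job. Of the things that look like the part that bears cover_grip, the larger one is meant.

How it is judged:
On the way, in this order (a step that is already met when the one before it is completed fails the run):
1. the cover's front edge is tucked under the flap, at least 10 mm past the flap's front edge, low on the deck (x of cover_edge in the frame of burnisher between 0.01 and 0.036 m and z of cover_edge in the frame of burnisher between 0.054 and 0.0615 m and value of joint guard_flap below 0.05 rad and y of cover_edge in the frame of burnisher between -0.01 and 0.01 m), for 0.05 s.
2. the cover's front edge has come up against the stop (x of cover_edge in the frame of stop_face above -0.003 m and z of cover_edge in the frame of burnisher between 0.054 and 0.0615 m and y of cover_edge in the frame of burnisher between -0.01 and 0.01 m), for 0.1 s.
At the end, for the whole second after the job is handed in: the cover's edge is within 3 mm of the stop, 10 mm of mid channel, square within 0.08 rad; the cover is flat (0.03 rad, edge within 2.5 mm of the deck), the switch pin held down (3 mm or more), the flap down (under 0.03 rad), and the fingers still grip the cover, at rest (x of cover_edge in the frame of stop_face above -0.003 m and z of cover_edge in the frame of burnisher between 0.054 and 0.0595 m and y of cover_edge in the frame of burnisher between -0.01 and 0.01 m and angle between the x axis of cover_edge and the x axis of burnisher, either way round below 0.08 rad and value of joint switch_pin above 0.003 m and angle between cover_edge's own z axis and vertical below 0.03 rad and value of joint guard_flap below 0.03 rad and contact force between belt_cover and the fingers above 2 N and linear speed of belt_cover below 0.02 m/s); the arm keeps its last pose, push and grip.
It fails at once if the guard flap is lifted (more than 0.05 rad, 5 mm at its front edge) (value of joint guard_flap above 0.05 rad).
It fails at once if a bystander is moved more than 30 mm (distance of any of rivet_dish, dye_pot, wax_block from where it was at the start of the episode above 0.03 m).
It also fails if it takes over 42 s, if anything falls off the work surface, if the arm or the gripper's body presses on something with over 40 N, if the wrist force passes 120 N, or if a joint passes its speed limit or range.

## Working session

There is one attempt and no reset: what is moved stays moved. The work goes in short steps, Python scripts to look and compute and a shell command to move; the robot and the scene stay as the last step left them, time stands still between calls to the robot, and variables do not carry over. Pictures are saved under pics/ and viewed, and the job is handed in when it is done.

```bash
ls; mkdir -p pics; cat > h.py <<'E'
import numpy as np, cv2
from plant import manip
def grab(n,save=None):
    f=manip.grab_frame(n)
    if save: cv2.imwrite('pics/'+save+'.png',f['image'])
    return f
def rays(f,uv):
    uv=np.asarray(uv,float).reshape(-1,1,2)
    n=cv2.undistortPoints(uv,f['K'],np.array([f['k1'],0,0,0,0.])).reshape(-1,2)
    d=np.c_[n[:,0],-n[:,1],-np.ones(len(n))]
    return np.array(f['xyz']),d@np.array(f['rotation']).T
def onplane(f,uv,z):
    o,d=rays(f,uv); return o+d*((z-o[2])/d[:,2])[:,None]
def cloud(f):
    h,w=f['z_map'].shape; v,u=np.mgrid[:h,:w]
    o,d=rays(f,np.c_[u.ravel(),v.ravel()])
    P=o+d*f['z_map'].reshape(-1,1); P[f['z_map'].ravel()==0]=np.nan
    return P.reshape(h,w,3)
E
python3 - <<'E'
from h import *
for n in ["scene","side","wrist"]:
    f=grab(n,n+'0'); print(n,f['xyz'],np.array(f['rotation']).shape,f['k1'])
s=manip.state(); print(s['time'],s['tool_pos'],s['tool_rot'],s['gripper_width'])
E
```

```text
pics
scene [0.24868906 0.5400638  0.73134373] (4,) -0.10517923480794664
side [ 0.20631484 -0.73664089  0.55828506] (4,) -0.06288010957046009
wrist [ 0.22639904 -0.58712126  0.37296372] (4,) -0.052286405445659094
0.15 [ 0.14958569 -0.6063455   0.23034273] [-5.76085123e-04  7.87219228e-01 -6.16672714e-01 -5.64004957e-04] 0.9965301277767559
```

Rotation is a quaternion; fix that.

```bash
sed -i "s/np.array(f\['rotation'\])/Rm(f['rotation'])/" h.py; cat >> h.py <<'E'
from scipy.spatial.transform import Rotation as R
def Rm(q): return R.from_quat(np.roll(np.array(q),-1)).as_matrix()
E
python3 -c "import h"
```

```text
(no output)
```

View pics/scene0.png

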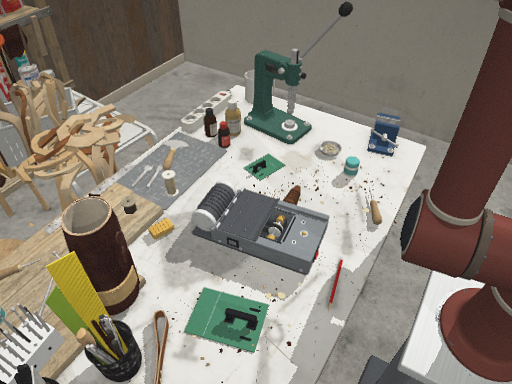

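View pics/side0.png

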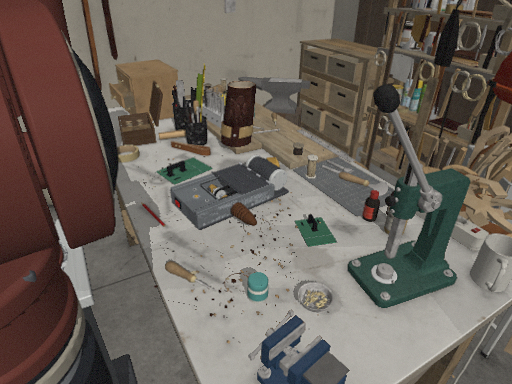

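View pics/wrist0.png

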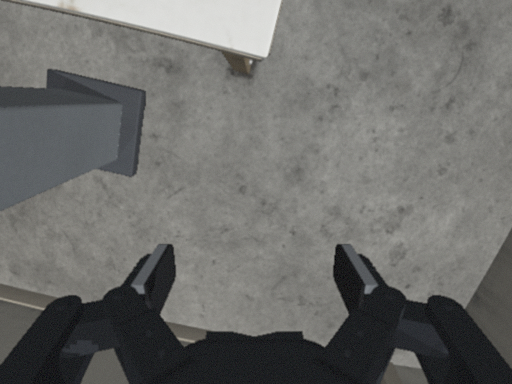

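The big cover is at about (227,318) in the scene view, with the small decoy at (264,166). The burnisher sits around (262,228), its front (red switch) towards lower right and its motor at (215,205).

```bash
python3 - <<'E'
from h import *
for n in ["scene","side"]:
    f=grab(n); im=f['image']; C=cloud(f)
    hsv=cv2.cvtColor(im,cv2.COLOR_BGR2HSV)
    g=cv2.inRange(hsv,(65,90,40),(90,255,255))
    N,l,st,c=cv2.connectedComponentsWithStats(g)
    for i in range(1,N):
        if st[i,4]>150:
            P=C[l==i]; print(n,'green',st[i],c[i].round(),np.nanmedian(P,0).round(3))
            pts=np.argwhere(l==i)[:,::-1].astype(np.float32)
            pl=onplane(f,pts,0.004)[:,:2]
            r=cv2.minAreaRect((pl*1000).astype(np.float32)); print(r, cv2.boxPoints(r).round(1).tolist())
    # burnisher: points z heights
    z=C[...,2]; 
    reg=(C[...,0]>0.2)&(C[...,0]<1)&(C[...,1]>-0.3)&(C[...,1]<0.3)
    for lo,hi in [(.048,.053),(.053,.0575),(.0575,.0605),(.0605,.063),(.063,.067),(.067,.072)]:
        m=(reg&(z>lo)&(z<hi)).astype(np.uint8)
        N,l,st,c=cv2.connectedComponentsWithStats(m)
        for i in range(1,N):
            if st[i,4]>150:
                P=C[l==i]; r=cv2.minAreaRect((P[:,:2]*1000).astype(np.float32)); print(n,lo,st[i],c[i].round(),P.mean(0).round(3),np.round(r[0],1),np.round(r[1],1),round(r[2],2))
    big=cv2.resize(im,None,fx=1,fy=1)
f=grab('scene');cv2.imwrite('pics/s_crop.png',cv2.resize(f['image'][160:360,150:350],None,fx=3,fy=3,interpolation=cv2.INTER_CUBIC))
f=grab('side');cv2.imwrite('pics/d_crop.png',cv2.resize(f['image'][135:235,140:300],None,fx=5,fy=5,interpolation=cv2.INTER_CUBIC))
E
```

```text
scene green [249  94  35  27 192] [264. 109.] [ 0.799 -0.411  0.047]
((857.048583984375, -491.99285888671875), (120.6203384399414, 162.0800018310547), 50.35106658935547) [[756.2000122070312, -486.70001220703125], [881.0, -590.0999755859375], [957.9000244140625, -497.29998779296875], [833.0999755859375, -393.79998779296875]]
scene green [245 154  40  26 409] [265. 167.] [ 0.672 -0.204  0.005]
((678.587158203125, -207.5290985107422), (100.17050170898438, 71.22476959228516), 73.57612609863281) [[630.2999877929688, -245.5], [698.5999755859375, -265.6000061035156], [726.9000244140625, -169.60000610351562], [658.5999755859375, -149.39999389648438]]
scene green [ 185  288   84   64 2856] [225. 319.] [0.497 0.261 0.005]
((493.65496826171875, 252.39227294921875), (148.93348693847656, 108.1832046508789), 15.098884582519531) [[407.70001220703125, 285.20001220703125], [435.79998779296875, 180.8000030517578], [579.5999755859375, 219.60000610351562], [551.5, 324.0]]
scene 0.053 [ 259  205   69   52 1075] [300. 233.] [0.453 0.006 0.056] [472.    5.4] [133.4 117.9] 8.07
scene 0.063 [ 214  188   62  
[... 1677 characters left out ...]
712890625, 218.53265380859375), 81.3051986694336) [[642.7000122070312, -469.8999938964844], [858.7999877929688, -503.0], [865.0, -462.1000061035156], [649.0, -429.1000061035156]]
side green [248 272  20  19 297] [258. 281.] [ 0.448 -0.325  0.048]
((469.3231201171875, -287.860107421875), (50.829227447509766, 40.433616638183594), 61.5511589050293) [[439.3999938964844, -300.6000061035156], [475.0, -319.79998779296875], [499.20001220703125, -275.1000061035156], [463.70001220703125, -255.89999389648438]]
side 0.053 [171 176  67  39 832] [197. 194.] [0.454 0.013 0.055] [476.4   8. ] [139.6 132.9] 7.98
side 0.063 [214 162  57  32 746] [241. 178.] [0.59  0.021 0.064] [587.7  25.4] [104.1 147.6] 7.82
```

View pics/s_crop.png

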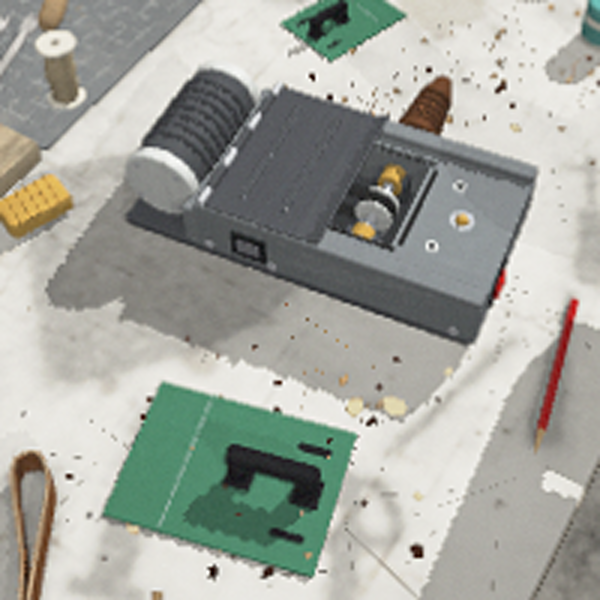

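View pics/d_crop.png

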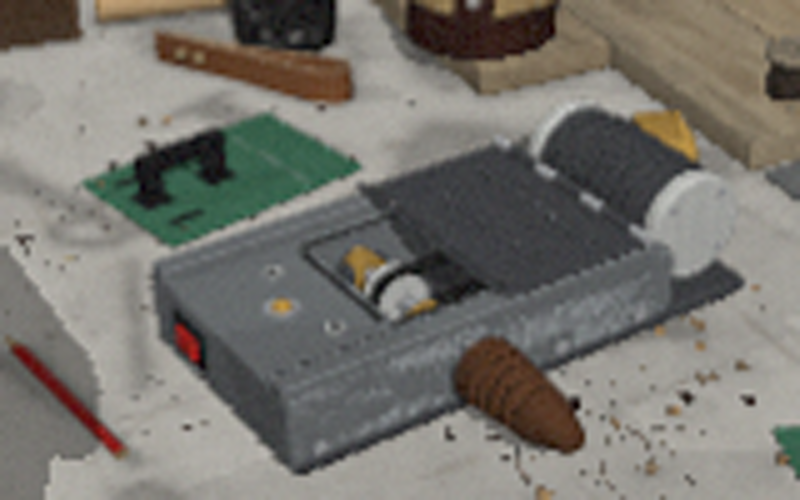

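```bash
cat >> h.py <<'E'
def downR(yaw):  # tool z down, tool x along world dir at yaw (rad)
    x=np.array([np.cos(yaw),np.sin(yaw),0]);z=np.array([0,0,-1.]);return np.c_[x,np.cross(z,x),z]
def delta(p,Rd):
    s=manip.state();Rc=Rm(s['tool_rot']);d=Rc.T@(np.array(p)-s['tool_pos'])
    r=R.from_matrix(Rc.T@Rd).as_rotvec()
    print('d',d.round(4),'a',r.round(4)); return d,r
E
python3 - <<'E'
from h import *
s=manip.state();Rc=Rm(s['tool_rot']);print(Rc.round(3),np.arctan2(Rc[1,0],Rc[0,0]))
c=np.deg2rad(15.2)
for k in (1,-1): delta([.466,.243,.2],downR(c+k*np.pi/2))
delta([.5,-.25,.25],Rc)
# burnisher refine
for n in ['scene','side']:
    f=grab(n);C=cloud(f).reshape(-1,3);a=np.deg2rad(7.9)
    X=(C[:,0]-.538)*np.cos(a)+(C[:,1]-.0185)*np.sin(a);Y=-(C[:,0]-.538)*np.sin(a)+(C[:,1]-.0185)*np.cos(a)
    m=(abs(Y)<40)
    for x in np.arange(-.140,.12,.01):
        k=(abs(X-x)<.005)&(abs(Y)<.2)&(C[:,2]>.048)&(C[:,2]<.07); 
        if k.sum(): print(n,round(x,3),k.sum(),np.percentile(Y[k],[0,2,98,100]).round(4),np.median(C[k,2]).round(4))
    k=(abs(Y)<.03)&(C[:,2]>.062)&(C[:,2]<.072)&(X<.09)&(X>-.05);print('flap front',np.percentile(X[k],[0,1,3]).round(4))
    k=(abs(Y)<.05)&(C[:,2]>.0525)&(C[:,2]<.058)&(X<-.05);print('deck front',np.percentile(X[k],[0,1,3]).round(4))
    hsv=cv2.cvtColor(f['image'],cv2.COLOR_BGR2HSV)
    y=cv2.inRange(hsv,(14,110,100),(32,255,255)).reshape(-1)>0
    k=y&(abs(Y)<.03)&(X<-.06)&(X>-.115)&(C[:,2]>.05)
    uv=np.argwhere(k.reshape(384,512))[:,::-1]
    if len(uv): q=onplane(f,uv.mean(0),.058)[0];print('pin',len(uv),uv.mean(0),q, 'bur:', (q[0]-.538)*np.cos(a)+(q[1]-.0185)*np.sin(a), -(q[0]-.538)*np.sin(a)+(q[1]-.0185)*np.cos(a))
E
```

```text
[[ 0.239 -0.971 -0.   ]
 [-0.971 -0.239  0.   ]
 [-0.    -0.    -1.   ]] -1.3289970363246215
d [-0.7492 -0.5106  0.0314] a [7.0000e-04 1.0000e-04 3.1181e+00]
d [-0.7492 -0.5106  0.0314] a [-0.0001  0.0005 -0.0235]
d [-0.2624 -0.4256 -0.0188] a [0. 0. 0.]
scene -0.13 229 [-0.0744 -0.0707  0.0742  0.075 ] 0.0568
scene -0.12 240 [-0.0746 -0.0699  0.0745  0.0753] 0.057
scene -0.11 234 [-0.0756 -0.0726  0.0747  0.0757] 0.0572
scene -0.1 229 [-0.073  -0.0701  0.0743  0.0758] 0.0572
scene -0.09 229 [-0.0749 -0.0708  0.0747  0.0759] 0.0573
scene -0.08 228 [-0.0751 -0.0705  0.0744  0.075 ] 0.0575
scene -0.07 228 [-0.0767 -0.0717  0.0739  0.0744] 0.0571
scene -0.06 219 [-0.0736 -0.0713  0.0747  0.0754] 0.0575
scene -0.05 155 [-0.0739 -0.0721  0.0749  0.0757] 0.0575
scene -0.04 116 [-0.1005 -0.0965  0.0744  0.0752] 0.0585
scene -0.03 213 [-0.1552 -0.1433  0.0747  0.0764] 0.0553
scene -0.02 213 [-0.1531 -0.1472  0.0743  0.0753] 0.0553
scene -0.01 149 [-0.136  -0.125   0.0745  0.0751] 0.0562
scene 0.0 186 [-0.0738 -0.0705  0.0746  0.0754] 0.0671
scene 0.01 210 [-0.074  -0.068   0.0747  0.0758] 0.
[... 1595 characters left out ...]
 -0.0749  0.0661  0.0736] 0.0636
side 0.03 118 [-0.076  -0.0749  0.0695  0.0722] 0.0638
side 0.04 102 [-0.0749 -0.0747  0.0691  0.0735] 0.064
side 0.05 104 [-0.0753 -0.0747  0.0672  0.0708] 0.0635
side 0.06 103 [-0.0754 -0.0747  0.0673  0.075 ] 0.0635
side 0.07 116 [-0.075  -0.0741  0.0687  0.0735] 0.0642
side 0.08 89 [-0.0758 -0.0745  0.0694  0.0735] 0.0636
side 0.09 108 [-0.0761 -0.0748  0.0694  0.0737] 0.0634
side 0.1 99 [-0.0755 -0.0743  0.0699  0.0741] 0.0662
side 0.11 89 [-0.074  -0.0729  0.0574  0.0601] 0.0623
flap front [-0.0029 -0.0024 -0.0012]
deck front [-0.1323 -0.1313 -0.1303]
pin 6 [196.  195.5] [0.44755815 0.00408477 0.058     ] bur: -0.09156480360449265 -0.0018476820081321805
```

```bash
python3 -m handwheel '[{"dx":-0.13,"dy":-0.24,"dz":-0.03},{"dx":-0.13,"dy":-0.24,"dz":-0.03},{"dx":-0.13,"dy":-0.24,"dz":-0.03},{"dx":-0.13,"dy":-0.24,"dz":-0.03},{"dx":-0.2,"dy":-0.33,"dz":-0.03}]' 0
python3 - <<'E'
from h import *
s=manip.state();delta([.455,.24,.22],downR(np.deg2rad(15.2)-np.pi/2));print(s['contact_force'])
E
```

```text
d [-0.749  -0.4992  0.0113] a [ 0.      0.0002 -0.0235]
[0.11101006 0.49990452 0.2351707 ]invalid input at $[0]: expected keys dx, dy, dz, ax, ay, az
```

```bash
python3 -m handwheel '[{"dx":-0.13,"dy":-0.24,"dz":-0.03,"ax":0,"ay":0,"az":0},{"dx":-0.13,"dy":-0.24,"dz":-0.03,"ax":0,"ay":0,"az":0},{"dx":-0.13,"dy":-0.24,"dz":-0.03,"ax":0,"ay":0,"az":0},{"dx":-0.13,"dy":-0.24,"dz":-0.03,"ax":0,"ay":0,"az":0},{"dx":-0.2,"dy":-0.33,"dz":-0.03,"ax":0,"ay":0,"az":0}]' 0
python3 - <<'E'
from h import *
s=manip.state();delta([.455,.24,.22],downR(np.deg2rad(15.2)-np.pi/2));print(s['contact_force'])
E
```

```text
time: 1.08
tool_pos: [0.3751, -0.3905, 0.2608]
tool_rot: [0.0, 0.787, -0.617, 0.001]
contact_force: [0.1, -0.9, -0.3]
gripper_width: 1.004
d [-0.5931 -0.2284  0.04  ] a [-0.0009 -0.0018 -0.0237]
[ 0.07529474 -0.89101903 -0.28115659]
```

```bash
python3 -m handwheel '[{"dx":-0.593,"dy":-0.228,"dz":0.04,"ax":0,"ay":0,"az":-0.024},{"dx":-0.593,"dy":-0.228,"dz":0.04,"ax":0,"ay":0,"az":-0.024},{"dx":-0.593,"dy":-0.228,"dz":0.04,"ax":0,"ay":0,"az":-0.024},{"dx":-0.593,"dy":-0.228,"dz":0.04,"ax":0,"ay":0,"az":-0.024},{"dx":-0.593,"dy":-0.228,"dz":0.04,"ax":0,"ay":0,"az":-0.024}]'
python3 - <<'E'
from h import *
s=manip.state();delta([.455,.24,.22],downR(np.deg2rad(15.2)-np.pi/2));print(s['contact_force'])
E
```

```text
time: 1.7
tool_pos: [0.4125, -0.0804, 0.2404]
tool_rot: [-0.0, 0.794, -0.607, 0.001]
contact_force: [1.5, 0.4, 0.3]
gripper_width: 0.997
d [-0.298  -0.125   0.0204] a [-0.0013 -0.0007 -0.0001]
[1.47182842 0.44071309 0.32906928]
```

```bash
python3 -m handwheel '[{"dx":-0.08,"dy":-0.035,"dz":-0.05,"ax":0,"ay":0,"az":0},{"dx":-0.08,"dy":-0.035,"dz":-0.05,"ax":0,"ay":0,"az":0},{"dx":-0.08,"dy":-0.035,"dz":-0.05,"ax":0,"ay":0,"az":0}]'
python3 - <<'E'
from h import *
f=grab('wrist','w1')
np.savez('w1.npz',**f)
E
```

```text
time: 2.08
tool_pos: [0.4261, 0.0058, 0.2925]
tool_rot: [-0.001, 0.796, -0.605, 0.002]
contact_force: [0.3, -0.2, 0.3]
gripper_width: 1.0
```

View pics/w1.png

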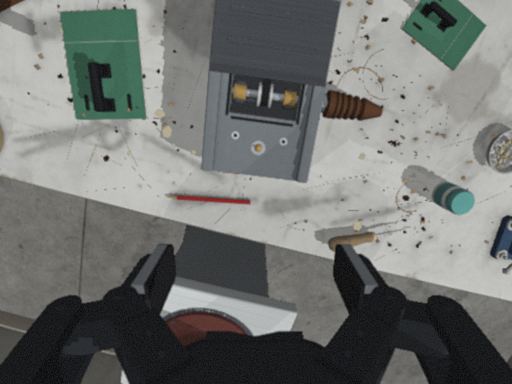

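The wrist view shows the whole machine: pin at (258,148), flap front edge at y~72–82, cover at (103,65). I'll measure from this.

```bash
python3 - <<'E'
from h import *
f=dict(np.load('w1.npz')); im=f['image']; C=cloud(f); hsv=cv2.cvtColor(im,cv2.COLOR_BGR2HSV)
g=cv2.inRange(hsv,(65,80,40),(90,255,255));N,l,st,c=cv2.connectedComponentsWithStats(g)
i=[i for i in range(1,N) if st[i,4]>2000][0]
cn=max(cv2.findContours((l==i).astype(np.uint8),0,2)[0],key=len).reshape(-1,2)
r=cv2.minAreaRect((onplane(f,cn,.004)[:,:2]*1000).astype(np.float32));print('cover',r)
# handle black
m=cv2.inRange(hsv,(0,0,0),(180,255,60));m[:, :62]=0;m[:,150:]=0;m[125:]=0;m[:10]=0
Z=C[...,2]; k=(Z>.033)&(Z<.042)&(m>0); print('bar',k.sum(),C[k].mean(0)); 
if k.sum()>10: print(cv2.minAreaRect((C[k][:,:2]*1000).astype(np.float32)))
# pin
y=cv2.inRange(hsv,(14,110,90),(32,255,255));N,l,st,c=cv2.connectedComponentsWithStats(y)
for i in range(1,N):
    if st[i,4]>8 and 200<c[i][0]<330 and c[i][1]<170: print('y',st[i],c[i],onplane(f,c[i],.0585)[0].round(4))
a=np.deg2rad(7.9);o=np.array([.535,.018])
X=(C[...,0]-o[0])*np.cos(a)+(C[...,1]-o[1])*np.sin(a);Y=-(C[...,0]-o[0])*np.sin(a)+(C[...,1]-o[1])*np.cos(a)
k=(abs(Y)<.06)&(Z>.062)&(Z<.072)&(X<.05)&(X>-.05)
# flap front per Y
P=[]
for yy in np.arange(-.06,.061,.01):
    kk=k&(abs(Y-yy)<.005)
    P.append((yy,X[kk].min()))
P=np.array(P);print('flapfront fit',np.polyfit(P[:,0],P[:,1],1), np.median(Z[k&(X>.01)]))
k=(abs(Y)<.05)&(Z>.05)&(Z<.058)&(X<-.06)
print('deck z',np.median(Z[k]));P=np.array([(yy,X[k&(abs(Y-yy)<.005)].min()) for yy in np.arange(-.045,.046,.01)]);print('deck front fit',np.polyfit(P[:,0],P[:,1],1))
# sides per X
for s in (1,-1):
    P=np.array([(xx,s*np.max(s*Y[(Z>.057)&(Z<.066)&(abs(X-xx)<.005)&(abs(Y)<.09)])) for xx in np.arange(-.12,-.04,.01)]);print('side',s,np.polyfit(P[:,0],P[:,1],1))
cv2.imwrite('pics/w1c.png',cv2.resize(im[0:190,190:350],None,fx=3.1,fy=3.1,interpolation=cv2.INTER_CUBIC))
E
```

```text
cover ((678.9832763671875, -206.05804443359375), (100.55694580078125, 73.56218719482422), 73.85289001464844)
bar 485 [0.46615735 0.24365315 0.03635384]
((465.1643981933594, 244.342529296875), (64.6459732055664, 13.992136001586914), 16.12887954711914)
y [233  84  14  16 159] [239.47169811  91.1572327 ] [0.5104 0.0486 0.0585]
y [283  91  13  15 149] [289.36241611  97.96644295] [ 0.5196 -0.0158  0.0585]
y [256 145   5   6  26] [258.  147.5] [0.4467 0.006  0.0585]
flapfront fit [ 0.0599162  -0.00652171] 0.06435132722522277
deck z 0.05500109744710091
deck front fit [-0.00571781 -0.1291106 ]
side 1 [0.00612841 0.07523504]
side -1 [ 0.00099032 -0.07366703]
```

View pics/w1c.png

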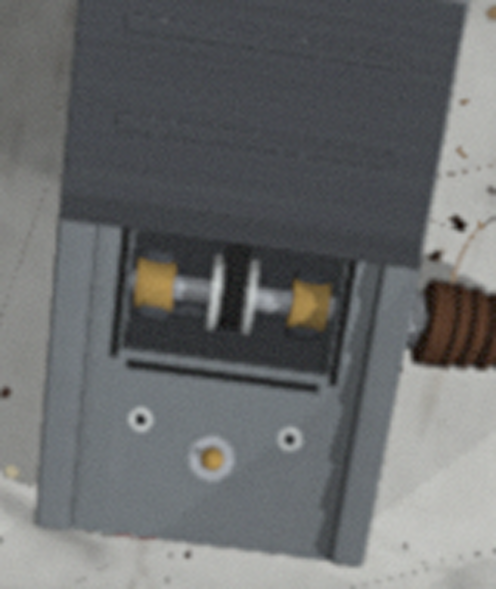

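```bash
python3 - <<'E'
from h import *
delta([.4655,.244,.06],downR(np.deg2rad(15.3)-np.pi/2))
delta([.4655,.244,.011],downR(np.deg2rad(15.3)-np.pi/2))
E
```

```text
d [-0.2204 -0.1016  0.2309] a [-0.0014 -0.0011  0.0011]
d [-0.2205 -0.1015  0.2799] a [-0.0014 -0.0011  0.0011]
```

```bash
python3 -m handwheel '[{"dx":-0.22,"dy":-0.101,"dz":0.2,"ax":0,"ay":0,"az":0},{"dx":-0.22,"dy":-0.101,"dz":0.2,"ax":0,"ay":0,"az":0},{"dx":-0.22,"dy":-0.101,"dz":0.2,"ax":0,"ay":0,"az":0},{"dx":-0.22,"dy":-0.101,"dz":0.2,"ax":0,"ay":0,"az":0},{"dx":-0.22,"dy":-0.101,"dz":0.2,"ax":0,"ay":0,"az":0}]'
python3 -m handwheel '[{"dx":0,"dy":0,"dz":0,"ax":0,"ay":0,"az":0},{"dx":0,"dy":0,"dz":0,"ax":0,"ay":0,"az":0}]'
python3 - <<'E'
from h import *
delta([.4655,.244,.011],downR(np.deg2rad(15.3)-np.pi/2))
f=grab('wrist','w2');C=cloud(f);hsv=cv2.cvtColor(f['image'],cv2.COLOR_BGR2HSV)
k=(C[...,2]>.033)&(C[...,2]<.041)&(C[...,0]>.42)&(C[...,0]<.52)&(C[...,1]>.2)&(C[...,1]<.29)
print(k.sum(),cv2.minAreaRect((C[k][:,:2]*1000).astype(np.float32)))
E
```

```text
time: 2.75
tool_pos: [0.4647, 0.2417, 0.0889]
tool_rot: [0.001, 0.794, -0.608, -0.0]
contact_force: [1.0, -1.1, -0.0]
gripper_width: 1.002
time: 3.0
tool_pos: [0.4649, 0.2405, 0.0908]
tool_rot: [0.001, 0.794, -0.608, -0.0]
contact_force: [0.4, -0.2, -0.5]
gripper_width: 0.999
d [-0.0033 -0.0016  0.0798] a [ 0.001  -0.0007 -0.0024]
1402 ((465.6640625, 245.07635498046875), (64.86866760253906, 13.70467472076416), 15.423521995544434)
```

View pics/w2.png

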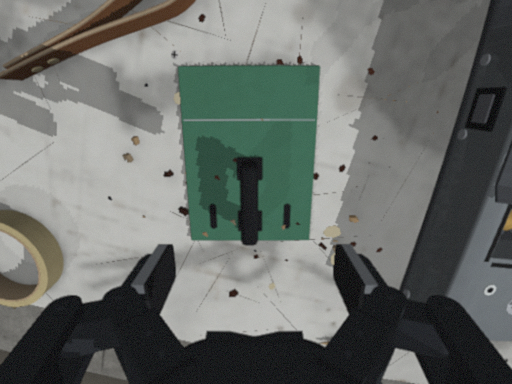

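The cover is square in the wrist view, its handle bar at (249,200). The jaws straddle it. Descend and close.

```bash
python3 -m handwheel '[{"dx":-0.0043,"dy":-0.002,"dz":0.05,"ax":0,"ay":0,"az":0},{"dx":-0.0043,"dy":-0.002,"dz":0.079,"ax":0,"ay":0,"az":0},{"dx":-0.0043,"dy":-0.002,"dz":0.079,"ax":0,"ay":0,"az":0},{"dx":-0.0043,"dy":-0.002,"dz":0.079,"ax":0,"ay":0,"az":0}]'
python3 -m handwheel '[{"dx":0,"dy":0,"dz":0,"ax":0,"ay":0,"az":0},{"dx":0,"dy":0,"dz":0,"ax":0,"ay":0,"az":0},{"dx":0,"dy":0,"dz":0,"ax":0,"ay":0,"az":0},{"dx":0,"dy":0,"dz":0,"ax":0,"ay":0,"az":0},{"dx":0,"dy":0,"dz":0,"ax":0,"ay":0,"az":0}]' 255
```

```text
time: 3.55
tool_pos: [0.4675, 0.2463, 0.0147]
tool_rot: [-0.002, 0.794, -0.608, 0.001]
contact_force: [0.8, -0.1, -0.3]
gripper_width: 1.002
time: 4.18
tool_pos: [0.4659, 0.2467, 0.0125]
tool_rot: [-0.0, 0.795, -0.607, 0.0]
contact_force: [-0.6, -0.8, 2.3]
gripper_width: 0.151
```

```bash
python3 -m handwheel '[{"dx":0,"dy":0,"dz":-0.05,"ax":0,"ay":0,"az":0},{"dx":0,"dy":0,"dz":-0.1,"ax":0,"ay":0,"az":0.06},{"dx":0,"dy":0,"dz":-0.13,"ax":0,"ay":0,"az":0.129},{"dx":0,"dy":0,"dz":-0.13,"ax":0,"ay":0,"az":0.129},{"dx":0,"dy":0,"dz":-0.13,"ax":0,"ay":0,"az":0.129}]'
python3 - <<'E'
from h import *
a=np.deg2rad(7.9);o=np.array([.534,.0181]);ex=np.array([np.cos(a),np.sin(a)])
p=o+ex*(-.135); print(p)
delta([*p,.14],downR(a-np.pi/2)); print(manip.state()['gripper_width'],manip.state()['contact_force'])
f=grab('wrist','w3');grab('side','d3')
E
```

```text
time: 4.8
tool_pos: [0.4642, 0.246, 0.1397]
tool_rot: [0.002, 0.754, -0.657, -0.001]
contact_force: [-0.8, 0.1, -3.2]
gripper_width: 0.152
[ 0.40028122 -0.00045501]
d [0.2354 0.0971 0.0003] a [ 0.0038 -0.0007 -0.0001]
0.15191338214659347 [-0.84861698  0.101024   -3.23256231]
```

View pics/w3.png

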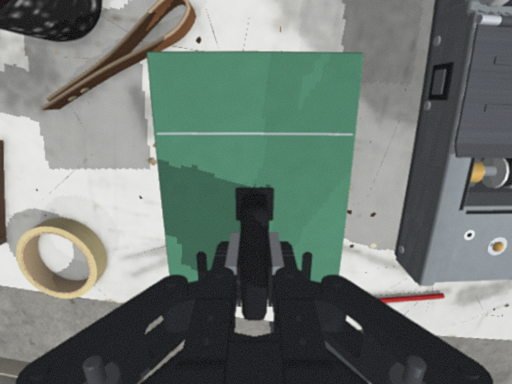

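View pics/d3.png

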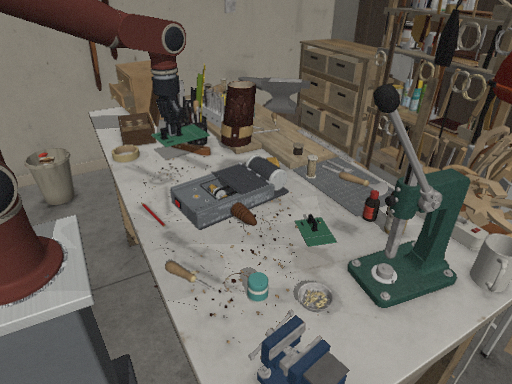

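The cover is gripped and level by eye, with its front edge at row ~52 and side edges at cols 148 and 363. I'll measure its pose in the tool frame.

```bash
cat >> h.py <<'E'
O=np.array([.534,.0181]);A=np.deg2rad(7.9)
def cov(f):
    "cover pose in the burnisher frame from a wrist frame"
    C=cloud(f);hsv=cv2.cvtColor(f['image'],cv2.COLOR_BGR2HSV)
    g=cv2.inRange(hsv,(65,80,30),(95,255,255));N,l,st,c=cv2.connectedComponentsWithStats(g)
    i=1+np.argmax(st[1:,4]);m=(l==i);P=C[m];P=P[np.isfinite(P).all(1)]
    B=np.array([[np.cos(A),np.sin(A),0],[-np.sin(A),np.cos(A),0],[0,0,1]])
    Q=(P-[*O,0])@B.T
    M=np.c_[Q[:,:2],np.ones(len(Q))];k=np.ones(len(Q),bool)
    for _ in range(4):
        w=np.linalg.lstsq(M[k],Q[k,2],rcond=None)[0];r=abs(Q[:,2]-M@w);k=r<.003
    print('slope x,y',w[:2].round(4),'n',k.sum())
    q=Q[k]; xs=[];
    for y in np.arange(-.04,.041,.01):
        kk=abs(q[:,1]-np.median(q[:,1])-y)<.004
        if kk.sum()>5: xs.append((y,q[kk,0].max()))
    xs=np.array(xs);p=np.polyfit(xs[:,0],xs[:,1],1);print('front edge x',p[1].round(4),'yaw',(-np.arctan(p[0])).round(4))
    ys=[]
    for x in np.arange(.01,.06,.01):
        kk=abs(q[:,0]-(p[1]-x))<.004
        if kk.sum()>5: ys.append((p[1]-x,q[kk,1].min(),q[kk,1].max()))
    ys=np.array(ys); print('y range',ys[:,1:].mean(0).round(4),'mid',ys[:,1:].mean().round(4),'side slopes',[np.polyfit(ys[:,0],ys[:,j],1)[0].round(4) for j in (1,2)])
    print('edge z top',(w@[p[1],ys[:,1:].mean(),1]).round(4))
    s=manip.state();t=(np.array(s['tool_pos'])-[*O,0])@B.T;print('tcp bur',t.round(4),'F bur',(B@s['contact_force']).round(1),'t',s['time'])
    Rc=B@Rm(s['tool_rot']);print('tool z',Rc[:,2].round(4),'yaw',(np.arctan2(Rc[1,0],Rc[0,0])+np.pi/2).round(4))
E
python3 - <<'E'
from h import *
cov(grab('wrist'))
E
```

```text
slope x,y [-0.0067 -0.0002] n 37019
front edge x 0.0648 yaw -0.0084
y range [0.1808 0.2897] mid 0.2352 side slopes [np.float64(-0.0058), np.float64(0.0073)]
edge z top 0.13
tcp bur [-0.0379  0.2353  0.1394] F bur [ 0.   0.3 -2.2] t 4.95
tool z [-4.5e-03 -9.0e-04 -1.0e+00] yaw -0.0007
```

```bash
python3 -m handwheel '[{"dx":0.06,"dy":0.025,"dz":0,"ax":0,"ay":0,"az":0},{"dx":0.12,"dy":0.05,"dz":0,"ax":0,"ay":0,"az":0},{"dx":0.18,"dy":0.07,"dz":0,"ax":0,"ay":0,"az":0},{"dx":0.235,"dy":0.09,"dz":0.01,"ax":0,"ay":0,"az":0},{"dx":0.235,"dy":0.09,"dz":0.035,"ax":0,"ay":0,"az":0}]'
python3 -m handwheel '[{"dx":0,"dy":0,"dz":0,"ax":0,"ay":0,"az":0},{"dx":0,"dy":0,"dz":0,"ax":0,"ay":0,"az":0}]'
python3 - <<'E'
from h import *
f=grab('wrist','w4');cov(f);np.savez('w4.npz',**f)
E
```

```text
time: 5.58
tool_pos: [0.4085, -0.0022, 0.1071]
tool_rot: [-0.0, 0.752, -0.66, 0.001]
contact_force: [-0.2, 1.2, -2.2]
gripper_width: 0.152
time: 5.82
tool_pos: [0.4085, 0.0019, 0.1072]
tool_rot: [0.0, 0.754, -0.657, -0.0]
contact_force: [0.2, 0.8, -2.1]
gripper_width: 0.149
slope x,y [-0.0023  0.0012] n 37226
front edge x -0.0231 yaw -0.0012
y range [-0.0532  0.0559] mid 0.0013 side slopes [np.float64(-0.0134), np.float64(0.0018)]
edge z top 0.0985
tcp bur [-0.1261  0.0013  0.1077] F bur [-0.2 -0.2 -2.8] t 5.875
tool z [ 5.e-04 -1.e-04 -1.e+00] yaw 0.0006
```

View pics/w4.png

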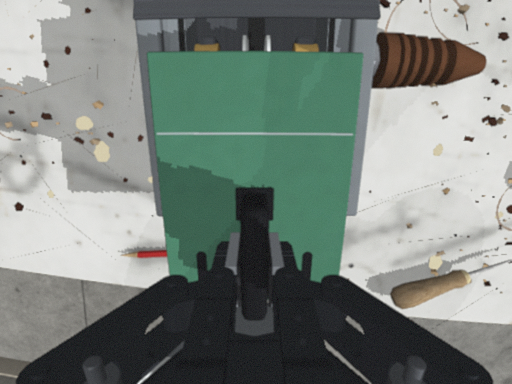

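```bash
python3 - <<'E'
from h import *
f=dict(np.load('w4.npz'));C=cloud(f);B=np.array([[np.cos(A),np.sin(A),0],[-np.sin(A),np.cos(A),0],[0,0,1]])
Q=(C-[*O,0])@B.T; Z=Q[...,2]
for z0,z1,n in [(.0605,.075,'flap/cheek')]:
  for x in np.arange(-.02,.03,.005):
    k=(Z>z0)&(Z<z1)&(abs(Q[...,0]-x)<.003)&(abs(Q[...,1])<.085)
    if k.sum()>3: print(n,x.round(3),k.sum(),Q[...,1][k].min().round(4),Q[...,1][k].max().round(4),np.median(Z[k]).round(4))
# flap front line
row=[(u,[v for v in range(0,40) if Z[v,u]>.062 and Z[v,u]<.075][-1:]) for u in range(150,370,20)]
print([(u,v,Q[v[0],u].round(4).tolist()) for u,v in row if v])
cv2.imwrite('pics/w4c.png',cv2.resize(f['image'][:230,120:400],None,fx=2.6,fy=2.6,interpolation=cv2.INTER_CUBIC))
# inner cheek edges by brightness profile
g=cv2.cvtColor(f['image'],cv2.COLOR_BGR2GRAY)
for v in (60,100,150,200): print(v,g[v,130:172].tolist(),g[v,340:385].tolist())
E
```

```text
flap/cheek -0.02 190 -0.0741 0.0747 0.0617
flap/cheek -0.015 416 -0.0735 0.0749 0.0617
flap/cheek -0.01 466 -0.074 0.0745 0.0617
flap/cheek -0.005 487 -0.074 0.0744 0.0617
flap/cheek 0.0 1871 -0.074 0.0746 0.0681
flap/cheek 0.005 2406 -0.0722 0.0731 0.067
flap/cheek 0.01 1445 -0.0734 0.0745 0.0651
[(150, [39], [-0.0102, 0.0654, 0.063]), (170, [18], [-0.0001, 0.0508, 0.0679]), (190, [18], [-0.0001, 0.0392, 0.0672]), (210, [17], [-0.0001, 0.0272, 0.0686]), (230, [17], [0.0002, 0.0157, 0.0671]), (250, [17], [0.0, 0.004, 0.0678]), (270, [17], [0.0001, -0.0077, 0.0675]), (290, [17], [0.0005, -0.0195, 0.0663]), (310, [17], [0.0003, -0.0311, 0.0675]), (330, [18], [0.0001, -0.043, 0.0671]), (350, [18], [0.0005, -0.0552, 0.0661])]
60 [162, 163, 167, 162, 160, 145, 157, 162, 157, 114, 96, 101, 103, 101, 104, 102, 95, 92, 103, 112, 115, 112, 115, 111, 112, 114, 110, 111, 113, 114, 110, 111, 113, 111, 111, 112, 109, 115, 111, 112, 108, 112] [106, 108, 109, 109, 107, 109, 108, 110, 108, 109, 108, 107, 111, 110, 109, 108, 112, 113, 109, 111, 108, 111, 122, 133, 134, 135, 134, 132, 133, 134, 136, 1
[... 667 characters left out ...]
 113, 111, 112, 112, 113, 111, 111, 114, 111] [108, 108, 110, 107, 115, 110, 110, 109, 109, 109, 108, 111, 112, 119, 129, 131, 134, 134, 132, 129, 131, 131, 131, 142, 185, 214, 218, 216, 221, 223, 226, 224, 226, 225, 223, 226, 223, 225, 226, 224, 225, 226, 225, 225, 226]
200 [218, 219, 218, 220, 219, 219, 219, 218, 220, 217, 218, 217, 217, 218, 216, 215, 215, 213, 212, 208, 207, 200, 198, 188, 155, 114, 100, 100, 103, 100, 95, 86, 83, 84, 85, 82, 83, 83, 85, 86, 84, 84] [109, 109, 108, 108, 110, 107, 107, 113, 121, 133, 133, 135, 134, 132, 135, 134, 134, 149, 185, 226, 227, 225, 224, 225, 225, 226, 226, 226, 226, 225, 226, 226, 225, 222, 219, 220, 220, 223, 222, 222, 220, 215, 220, 221, 219]
```

View pics/w4c.png

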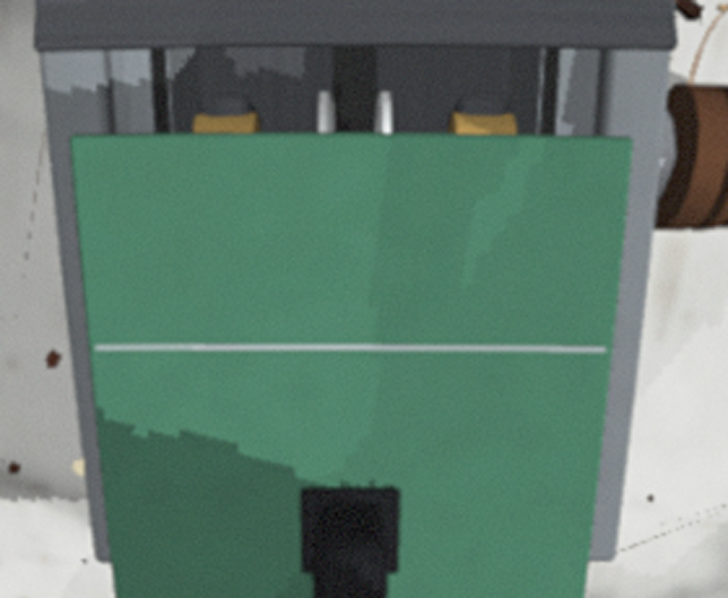

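```bash
python3 -m handwheel '[{"dx":0.001,"dy":0,"dz":0.02,"ax":-0.008,"ay":0,"az":0},{"dx":0.001,"dy":0,"dz":0.031,"ax":-0.008,"ay":0,"az":0},{"dx":0.001,"dy":0,"dz":0.035,"ax":-0.008,"ay":0,"az":0},{"dx":0.001,"dy":0,"dz":0.035,"ax":-0.008,"ay":0,"az":0}]'
python3 -m handwheel '[{"dx":0,"dy":0,"dz":0.002,"ax":0,"ay":0,"az":0},{"dx":0,"dy":0,"dz":0.004,"ax":0,"ay":0,"az":0},{"dx":0,"dy":0,"dz":0.004,"ax":0,"ay":0,"az":0}]'
python3 - <<'E'
from h import *
f=grab('wrist','w5');cov(f)
E
```

```text
time: 6.38
tool_pos: [0.4092, 0.0007, 0.0728]
tool_rot: [0.003, 0.754, -0.657, -0.002]
contact_force: [-0.0, 0.4, -1.9]
gripper_width: 0.151
time: 6.75
tool_pos: [0.4094, 0.0004, 0.0689]
tool_rot: [0.002, 0.754, -0.657, -0.002]
contact_force: [-1.0, 0.6, 3.2]
gripper_width: 0.148
slope x,y [0.0007 0.0013] n 37600
front edge x -0.0224 yaw -0.0011
y range [-0.0552  0.0544] mid -0.0004 side slopes [np.float64(-0.0134), np.float64(-0.0078)]
edge z top 0.0606
tcp bur [-0.1259 -0.0004  0.0689] F bur [ 0.1 -0.2  3.4] t 6.8
tool z [-6.2e-03 -3.0e-04 -1.0e+00] yaw -0.0012
```

```bash
python3 -m handwheel '[{"dx":0,"dy":0,"dz":0.001,"ax":0,"ay":0,"az":0},{"dx":0,"dy":0,"dz":0.002,"ax":-0.008,"ay":0,"az":0},{"dx":0,"dy":0,"dz":0.002,"ax":-0.008,"ay":0,"az":0}]'
python3 - <<'E'
from h import *
f=grab('wrist','w6');cov(f)
E
```

```text
time: 7.18
tool_pos: [0.4097, 0.0002, 0.0675]
tool_rot: [0.006, 0.754, -0.657, -0.004]
contact_force: [-1.3, 1.1, 9.0]
gripper_width: 0.154
slope x,y [0.0011 0.0002] n 37789
front edge x -0.0219 yaw -0.001
y range [-0.0553  0.0542] mid -0.0006 side slopes [np.float64(-0.0001), np.float64(0.0009)]
edge z top 0.0592
tcp bur [-0.1255 -0.0006  0.0675] F bur [-0.5  1.5  8.7] t 7.225
tool z [-1.370e-02 -8.000e-04 -9.999e-01] yaw -0.001
```

View pics/w6.png

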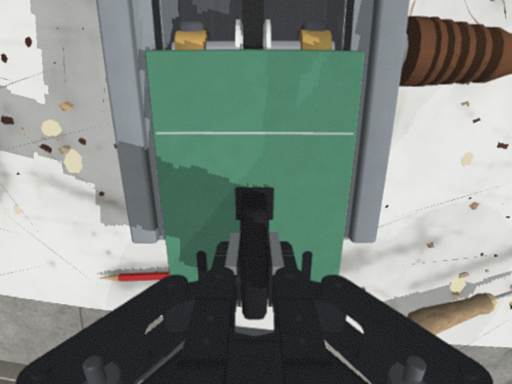

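Flat in the channel, edge at x≈-22 mm, both cheeks clear (cover sides cols 148–363, inner cheeks ~140–370). Slide in to about +23 mm.

```bash
python3 -m handwheel '[{"dx":0,"dy":-0.008,"dz":0,"ax":0,"ay":0,"az":0},{"dx":0,"dy":-0.016,"dz":0,"ax":0,"ay":0,"az":0},{"dx":0,"dy":-0.022,"dz":0,"ax":0,"ay":0,"az":0}]'
python3 - <<'E'
from h import *
f=grab('wrist','w7');cov(f)
E
```

```text
time: 7.6
tool_pos: [0.4312, 0.0029, 0.0675]
tool_rot: [0.007, 0.754, -0.657, -0.005]
contact_force: [-5.7, -0.3, 13.7]
gripper_width: 0.149
slope x,y [0.0011 0.0002] n 38018
front edge x -0.0 yaw -0.0007
y range [-0.0556  0.0536] mid -0.001 side slopes [np.float64(-0.012), np.float64(-0.0099)]
edge z top 0.0592
tcp bur [-0.1029 -0.0011  0.0676] F bur [0.1 0.1 7.4] t 7.65
tool z [-0.0138 -0.0016 -0.9999] yaw -0.0011
```

View pics/w7.png

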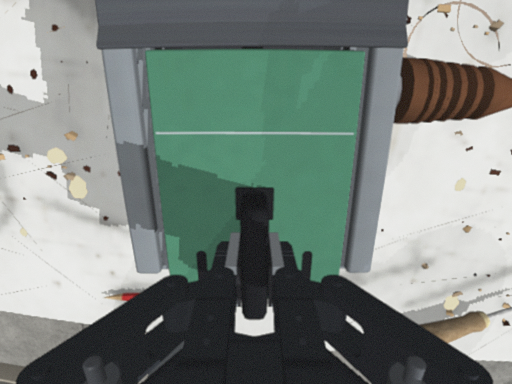

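The edge is at the flap's front line (row ~48), low on the deck. Go on in by 22 mm.

```bash
python3 -m handwheel '[{"dx":-0.0005,"dy":-0.005,"dz":0,"ax":0,"ay":0,"az":0},{"dx":-0.0005,"dy":-0.012,"dz":0,"ax":0,"ay":0,"az":0},{"dx":-0.0005,"dy":-0.018,"dz":0,"ax":0,"ay":0,"az":0},{"dx":-0.0005,"dy":-0.022,"dz":0,"ax":0,"ay":0,"az":0},{"dx":-0.0005,"dy":-0.022,"dz":0,"ax":0,"ay":0,"az":0}]'
python3 - <<'E'
from h import *
f=grab('wrist','w8');cov(f);g=grab('side','d8')
C=cloud(g);B=np.array([[np.cos(A),np.sin(A),0],[-np.sin(A),np.cos(A),0],[0,0,1]]);Q=(C-[*O,0])@B.T
for x0 in (.01,.03,.05,.07,.09):
    k=(abs(Q[...,0]-x0)<.01)&(abs(Q[...,1])<.06)&(Q[...,2]>.05);print(x0,k.sum(),np.median(Q[...,2][k]).round(4))
E
```

```text
time: 8.28
tool_pos: [0.4543, 0.0064, 0.0675]
tool_rot: [0.005, 0.754, -0.657, -0.003]
contact_force: [-0.1, -0.7, 8.5]
gripper_width: 0.148
slope x,y [0.001  0.0003] n 27446
front edge x -0.0003 yaw -0.0005
y range [-0.0552  0.054 ] mid -0.0006 side slopes [np.float64(-0.0053), np.float64(0.0052)]
edge z top 0.0592
tcp bur [-0.0805 -0.0007  0.0675] F bur [ 0.1 -0.5  9.5] t 8.325
tool z [-0.0114 -0.0019 -0.9999] yaw -0.0011
0.01 196 0.0638
0.03 160 0.0638
0.05 144 0.0641
0.07 149 0.064
0.09 156 0.064
```

View pics/w8.png

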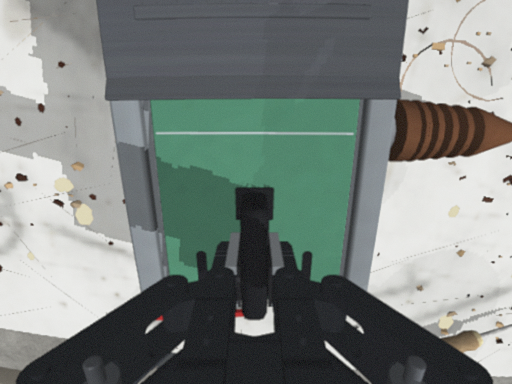

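Edge now ~23 mm under the flap, flap flat (0.064 along its whole length, same as at the start). On to 37 mm, then feel for the stop.

```bash
python3 -m handwheel '[{"dx":0,"dy":-0.005,"dz":0,"ax":0,"ay":0,"az":0},{"dx":0,"dy":-0.01,"dz":0,"ax":0,"ay":0,"az":0},{"dx":0,"dy":-0.014,"dz":0,"ax":0,"ay":0,"az":0},{"dx":0,"dy":-0.014,"dz":0,"ax":0,"ay":0,"az":0}]'
python3 -m handwheel '[{"dx":0,"dy":-0.001,"dz":0,"ax":0,"ay":0,"az":0},{"dx":0,"dy":-0.002,"dz":0,"ax":0,"ay":0,"az":0},{"dx":0,"dy":-0.003,"dz":0,"ax":0,"ay":0,"az":0}]'
python3 - <<'E'
from h import *
f=grab('wrist');cov(f)
E
```

```text
time: 8.88
tool_pos: [0.4683, 0.0083, 0.0675]
tool_rot: [0.005, 0.754, -0.657, -0.003]
contact_force: [-0.6, -0.6, 8.7]
gripper_width: 0.148
time: 9.25
tool_pos: [0.4701, 0.0086, 0.0675]
tool_rot: [0.006, 0.754, -0.657, -0.004]
contact_force: [-4.5, -0.0, 13.5]
gripper_width: 0.155
slope x,y [ 0.0003 -0.    ] n 20885
front edge x -0.0027 yaw -0.001
y range [-0.0553  0.0539] mid -0.0007 side slopes [np.float64(-0.0048), np.float64(0.0008)]
edge z top 0.0591
tcp bur [-0.0643 -0.0007  0.0675] F bur [-3.9  0.  12.5] t 9.3
tool z [-0.0139 -0.0018 -0.9999] yaw -0.001
```

```bash
for i in 1; do python3 -m handwheel '[{"dx":0,"dy":-0.001,"dz":0,"ax":0,"ay":0,"az":0},{"dx":0,"dy":-0.001,"dz":0,"ax":0,"ay":0,"az":0}]'; python3 -m handwheel '[{"dx":0,"dy":-0.001,"dz":0,"ax":0,"ay":0,"az":0},{"dx":0,"dy":-0.001,"dz":0,"ax":0,"ay":0,"az":0}]'; done
```

```text
time: 9.55
tool_pos: [0.4714, 0.0088, 0.0675]
tool_rot: [0.006, 0.754, -0.657, -0.004]
contact_force: [-3.4, -1.0, 11.7]
gripper_width: 0.151
time: 9.8
tool_pos: [0.4725, 0.0089, 0.0675]
tool_rot: [0.006, 0.754, -0.657, -0.004]
contact_force: [-3.0, -1.4, 12.3]
gripper_width: 0.147
```

```bash
python3 -m handwheel '[{"dx":0,"dy":-0.001,"dz":0,"ax":0,"ay":0,"az":0},{"dx":0,"dy":-0.002,"dz":0,"ax":0,"ay":0,"az":0},{"dx":0,"dy":-0.002,"dz":0,"ax":0,"ay":0,"az":0}]'; python3 -m handwheel '[{"dx":0,"dy":-0.001,"dz":0,"ax":0,"ay":0,"az":0},{"dx":0,"dy":-0.002,"dz":0,"ax":0,"ay":0,"az":0},{"dx":0,"dy":-0.002,"dz":0,"ax":0,"ay":0,"az":0}]'
```

```text
time: 10.18
tool_pos: [0.4746, 0.0092, 0.0675]
tool_rot: [0.006, 0.754, -0.657, -0.004]
contact_force: [-2.1, 0.5, 12.7]
gripper_width: 0.154
time: 10.55
tool_pos: [0.4764, 0.0094, 0.0675]
tool_rot: [0.006, 0.754, -0.657, -0.004]
contact_force: [-4.1, -0.1, 12.7]
gripper_width: 0.151
```

```bash
python3 -m handwheel '[{"dx":0,"dy":-0.001,"dz":0,"ax":0,"ay":0,"az":0},{"dx":0,"dy":-0.002,"dz":0,"ax":0,"ay":0,"az":0},{"dx":0,"dy":-0.002,"dz":0,"ax":0,"ay":0,"az":0}]'
```

```text
time: 10.92
tool_pos: [0.4785, 0.0097, 0.0675]
tool_rot: [0.006, 0.754, -0.657, -0.004]
contact_force: [-3.9, 0.3, 13.9]
gripper_width: 0.149
```

```bash
python3 -m handwheel '[{"dx":0,"dy":-0.001,"dz":0,"ax":0,"ay":0,"az":0},{"dx":0,"dy":-0.002,"dz":0,"ax":0,"ay":0,"az":0},{"dx":0,"dy":-0.002,"dz":0,"ax":0,"ay":0,"az":0}]'
```

```text
time: 11.3
tool_pos: [0.4794, 0.0098, 0.0674]
tool_rot: [0.007, 0.754, -0.657, -0.005]
contact_force: [-8.4, -1.5, 17.0]
gripper_width: 0.152
```

```bash
python3 -m handwheel '[{"dx":0,"dy":-0.001,"dz":0,"ax":0,"ay":0,"az":0},{"dx":0,"dy":-0.002,"dz":0,"ax":0,"ay":0,"az":0},{"dx":0,"dy":-0.002,"dz":0,"ax":0,"ay":0,"az":0}]'
```

```text
time: 11.68
tool_pos: [0.4796, 0.0097, 0.0674]
tool_rot: [0.009, 0.754, -0.657, -0.006]
contact_force: [-15.7, -3.8, 22.4]
gripper_width: 0.15
```

The travel has stalled and the force is rising steeply (−4 → −16 N), so that's the stop. Check that it's flat.

```bash
python3 - <<'E'
from h import *
f=grab('wrist','w9');cov(f)
C=cloud(f);B=np.array([[np.cos(A),np.sin(A),0],[-np.sin(A),np.cos(A),0],[0,0,1]])
for n,g in (('w',f),('s',grab('side','d9')),('sc',grab('scene','s9'))):
    Q=(cloud(g)-[*O,0])@B.T
    print(n,[(np.median(Q[...,2][k]).round(4),int(k.sum())) for x0 in (.015,.03,.05,.07,.09) for k in [(abs(Q[...,0]-x0)<.008)&(abs(Q[...,1])<.06)&(Q[...,2]>.05)&(Q[...,2]<.1)] if k.sum()])
E
```

```text
slope x,y [0.0002 0.0003] n 17706
front edge x -0.0017 yaw -0.0017
y range [-0.0553  0.0538] mid -0.0008 side slopes [np.float64(-0.0093), np.float64(-0.0014)]
edge z top 0.0591
tcp bur [-0.0551 -0.0009  0.0674] F bur [-16.5  -1.7  23.1] t 11.725
tool z [-0.0219 -0.0021 -0.9998] yaw -0.0005
w [(np.float64(0.0643), 7679), (np.float64(0.0643), 8308), (np.float64(0.0641), 9291), (np.float64(0.0641), 4356)]
s [(np.float64(0.064), 111), (np.float64(0.0637), 127), (np.float64(0.064), 114), (np.float64(0.0643), 125), (np.float64(0.0638), 117)]
sc [(np.float64(0.0661), 240), (np.float64(0.0661), 258), (np.float64(0.0661), 238), (np.float64(0.0665), 241), (np.float64(0.0659), 244)]
```

View pics/w9.png

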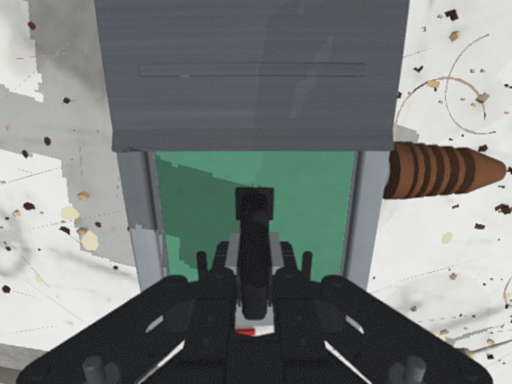

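View pics/d9.png

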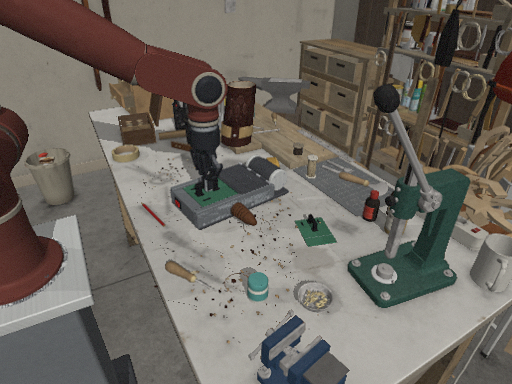

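```bash
python3 -m handwheel '[{"dx":0,"dy":0,"dz":0.0005,"ax":0,"ay":0,"az":0},{"dx":0,"dy":0,"dz":0.0005,"ax":0,"ay":0,"az":0},{"dx":0,"dy":0,"dz":0.0005,"ax":0,"ay":0,"az":0},{"dx":0,"dy":0,"dz":0.0005,"ax":0,"ay":0,"az":0},{"dx":0,"dy":0,"dz":0.0005,"ax":0,"ay":0,"az":0}]'
python3 - <<'E'
from h import *
cov(grab('wrist','w10'))
E
```

```text
time: 12.45
tool_pos: [0.4796, 0.0097, 0.0674]
tool_rot: [0.009, 0.754, -0.657, -0.007]
contact_force: [-16.9, -2.9, 25.1]
gripper_width: 0.149
slope x,y [-0.0001  0.0003] n 17711
front edge x -0.0017 yaw 0.0007
y range [-0.0552  0.0539] mid -0.0006 side slopes [np.float64(-0.0024), np.float64(-0.0046)]
edge z top 0.0591
tcp bur [-0.0551 -0.0009  0.0673] F bur [-17.3  -0.3  25.5] t 12.5
tool z [-0.0222 -0.002  -0.9998] yaw -0.0005
```

Everything is steady, so I'm handing in.

```bash
python3 -c "
from plant import manip
print(manip.job_done()); s=manip.state(); print(s['time'],s['tool_pos'],s['contact_force'],s['gripper_width'])"
```

```text
the job is handed in; nothing more can be done
None
the job is handed in; nothing more can be done
```

The green cover is back on the burnisher, up against the hidden stop and pressed flat, with the gripper still holding the handle. I handed the job in at about 12.5 s; no verdict is reported.

I gripped the larger green cover by its handle and laid it flat in the channel. I then slid it under the flap without lifting it, paused with the edge about 23 mm in, and pushed on until it stopped.

Last checks before handing in:
- **Stop:** the edge came to rest about 49 mm past the flap's front edge. A further 2 mm push moved it only about 0.2 mm, while the force against it rose from 8 to 16 N. It was holding at about 17 N.
- **Flat and square:** the plate is level to within 0.001 rad, with its top 59.1 mm above the bench (59 mm is flat on the deck). It sits about 1 mm off mid channel and is square within 0.002 rad.
- **Flap:** its height was unchanged within measurement noise along its length.
- **Switch pin:** it is hidden under the cover, so I couldn't see it. I judged it down because the plate is flat on the deck over it and the arm is pressing with about 25 N.
- **Grip:** the fingers were still closed on the handle bar, and the reading was steady.

No check failed. The tool leans about 0.022 rad in the grip, but the plate stayed flat. The scene camera reads heights about 2 mm higher than the other two, and did so from the start. I didn't measure the bystanders again at the end, but they look undisturbed in the last side picture.

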